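# Push the bento box and cup to their marks on the drying mat

## Task

Push the empty blue bento box along the counter to its rectangle on the drying mat, so that its long side lies flush against the white rail of the dish rack's tray and its length stays within the rectangle; and push the green cup along the counter until its whole foot is on the round spot. Only push them with the fingers: never lift, carry or tip either one, and leave the other things on the counter where they are.

Things in the scene. Friction and masses are not known exactly. Their poses are not given: they have to be found in the camera images.
- rack: Fixed drying station: white tray 360 x 328 mm, rim 35 mm high, with chrome rack, plates on edge (to 235 mm high) and blue lid. Origin: counter level, middle of the outer face of the tray's rail (the stop). x runs along the rail (-180..180 mm), y points out of the rail over the flat grey mat (roughly world +y; under 1.5 mm, no step), z up; tray and rack lie at negative y. Place and yaw vary.
- box_mark (a point): Where the centre of the box's underside belongs: rack frame x 0, y 50 mm, counter level; axes as the rack's. Lies in the printed white rectangle with blue border, 180 mm along the rail (x -90..90) and 110 mm out from it (y 0..110).
- cup_spot (a point): Centre of the printed round white spot with green border, radius 53 mm: rack frame x 0, y 215 mm, counter level; axes as the rack's.
- bento: Blue open bento box, loose, 140 mm long (its x) by 100 wide (its y) by 50 high, upright walls 4 mm thick, one divider, about 0.2 kg. Origin: centre of its underside, z up. It starts further along the rail (rack +x) than its mark by 15 to 180 mm, turned up to 0.45 rad from the rail, and clear of the rail by over 80 mm.
- cup: Green silicone cup, loose, open top, foot 76 mm across, rim 72 mm across, 72 mm high, almost straight wall 4 mm thick, about 0.11 kg. Origin: centre of its underside, z up. It starts on the rack +y side of the box.
- jar: Lidded glass jar, 68 mm across, 100 mm high, loose bystander. Origin: centre of underside.
- egg_ring: Aluminium egg ring lying flat, 90 mm across, 20 mm high, loose bystander. Origin: centre of underside.
- chopsticks: Pair of dark wooden chopsticks held by a red band, 238 mm long (its x), 19 mm wide, 8 mm high, loose bystander. Origin: middle, at counter level.
- mug: Blue ceramic mug, 80 mm across, 90 mm high, handle towards its +y, loose bystander. Origin: centre of underside.
- oil: Amber oil bottle, 64 mm across, 200 mm high, loose bystander. Origin: centre of underside.
There are look-alikes about, which are no part of the job. Of the things shaped like the cup, the green one is meant.

How it is judged:
By the outcome, as a careful person would: the job done as asked, in the order asked, and still so for the second after the job is handed in, with the robot touching nothing.
It also fails if it takes over 67 s, if anything falls off the work surface, if the arm or the gripper's body presses on something with over 40 N, if the wrist force passes 120 N, or if a joint passes its speed limit or range.

## Robot

A 6-joint arm with a two-finger parallel gripper is mounted at the origin on the work surface. World frame = base frame: x ahead of the robot, y to its left, z up, the work surface at z = 0. Lengths are in m, angles in degrees, forces in N, time in s.
With the tool pointing down it reaches from about 0.3 to 0.75 m from the base axis. Payload 8.5 kg.
Tool frame: the origin (TCP) lies at the very end of the fingers, on their centre line; the grasp point (between the pads) lies 19 mm behind it; x points along the fingers, y is the direction in which the jaws open and shut, and the axes are right-handed (so a half turn about x gives the same grasp; the last joint's range is limited). The gripper opens to 85 mm and grips with 20 to 120 N. Pads are 22 mm wide; open, the fingers measure 114 mm over their backs; the gripper's body (76 mm by 85 mm) begins 54 mm behind the grasp point. The pads swing forward as they close: fully open they stand 13 mm farther back than shut.
Start: joints at [-76.507, 21.807, 74.336, -0, 83.858, -12.336], TCP at [0.24, -0.495, 0.202] pointing down, gripper open.
Joint ranges: [-178.18, 178.18], [-50.72, 133.34], [12.68, 142.11], [-81.47, 261.47], [9.98, 163.14], [-165.26, 165.26]. Speed limits (degrees/s): [136.94, 136.94, 180, 180, 180, 180].

## Interface

Orientations are given as a 3x3 rotation matrix whose columns are the frame's x, y, z axes.
In Python, from rig import sensors, cams, env gives the robot as it stands.
- The arm moves only by the shell command python3 -m crank 'ROWS' [FORCE]. ROWS is a JSON object of lists of equal length, an entry for each row: "hand": the closure in counts, from 0 (fully open) to 255 (shut); "translation": the shift along the tool's x, y, z in m, a list of three; "dr": the turn, a rotation vector about the tool's x, y, z in rad, a list of three. A call has 1 to 5 rows; each row is the pose to reach, as a shift and turn from the pose commanded when the call began, along the tool's axes at that moment; what a row does not reach only later rows make up. A row lasts 1/10 s, in which the tool goes at most 50 mm and 8.59 degrees, less where a joint would pass 70% of its speed; a pose out of reach is approached as far as the arm can. A call with a gripper value outside its range is refused whole. The fingers move at their own pace and stop on an object; FORCE is the grip in N (left out, the last holds). Time passes only in rows, so rows that repeat a pose let the fingers close. It gives the time, the measured TCP pose, the force and the opening at its end, in the units of the state.
- sensors.observe(): the state, without advancing time (a new reading comes with each control period).
- cams.get_image(name): name is "side" or "top" or "wrist"; returns (picture, depth): 420x560x3 uint8, blue, green, red; 420x560 float32, m along the optical axis (not along the pixel's ray), 0 where there is no reading.
- cams.calibration(name): a dict with "vertical_fov" (degrees; the focal length in pixels is half the picture's height over the tangent of half this angle, whatever the lens; pixels are square), "cx", "cy" (the principal point, pixels), "distortion" ([k1, k2, p1, p2, k3] as OpenCV has them; the pictures are not rectified), "extrinsics" (4x4, takes a point from camera to world coordinates). Camera axes: x right, y down, z forward; pixel columns grow to the right and rows downward; lengths in m; the calibration is good to about 2 mm. A picture is of the moment at which its call begins: read the wrist's pose just before it. calibration takes no time and is no camera call; for the wrist camera it gives the pose at the moment of the call.
- env.close_job(): hands the job in, once; it reports no verdict.
The state is a dict: "time_s": time; "q": joint angles; "qvel": joint speeds; "joint_efforts": joint torques, N m; "position": TCP position; "tool_rot": TCP orientation; "ft_force": force on the tool from outside, world axes, zero at the start; "wrist_torque": the same for the moment, N m; "grip_width": finger opening in m.
Only numpy, scipy, OpenCV 4.12 (cv2) and the standard library are available. Lean on these libraries where they do the work, as an engineer would, in place of code of your own. Each camera call takes 0.05 s, during which the arm holds its last target. There are 200 camera calls.

## Working session

There is one attempt and no reset: what is moved stays moved. The work goes in short steps, Python scripts to look and compute and a shell command to move; the robot and the scene stay as the last step left them, time stands still between calls to the robot, and variables do not carry over. Pictures are saved under pics/ and viewed, about 8 in all and at most 12, crops included, and the job is handed in when it is done.

```bash
ls; mkdir -p pics; python3 - <<'E'
from rig import sensors, cams
import cv2,numpy as np
s=sensors.observe();print(s['time_s'],s['position'],s['tool_rot'],s['ft_force'],s['grip_width'])
for n in('top','side'):
    im,d=cams.get_image(n);cv2.imwrite(f'pics/{n}0.png',im);np.save(f'pics/{n}0.npy',d);c=cams.calibration(n);print(n,c)
E
```

```text
pics
0.0 [ 0.23954046 -0.49473358  0.20100334] [[-3.61924445e-04  4.35701338e-01 -9.00091225e-01]
 [ 1.41921146e-03 -9.00090154e-01 -4.35701390e-01]
 [-9.99998927e-01 -1.43511077e-03 -2.92587703e-04]] [ 0.47350655 -0.97725278  0.11573937] 0.08531303521796806
top {'vertical_fov': 48.1902107480484, 'cx': 287.8183564539894, 'cy': 217.35711451247593, 'distortion': array([0.00508822, 0.        , 0.        , 0.        , 0.        ]), 'extrinsics': array([[ 0.1081613 , -0.97271157,  0.20526405,  0.3550501 ],
       [-0.99412575, -0.1066376 ,  0.01850445,  0.07409464],
       [ 0.00388937, -0.20605975, -0.97853168,  1.14482665],
       [ 0.        ,  0.        ,  0.        ,  1.        ]])}
side {'vertical_fov': 54.35366470437115, 'cx': 280.59177334610973, 'cy': 205.49788810080497, 'distortion': array([0.00332791, 0.        , 0.        , 0.        , 0.        ]), 'extrinsics': array([[-0.9426367 , -0.2707087 ,  0.19532757,  0.36217641],
       [-0.33331783,  0.73117635, -0.59521456,  0.76346726],
       [ 0.01831086, -0.62617725, -0.77946569,  0.95270634],
       [ 0.        ,  0.        ,  0.        ,  1.        ]])}
```

View pics/top0.png

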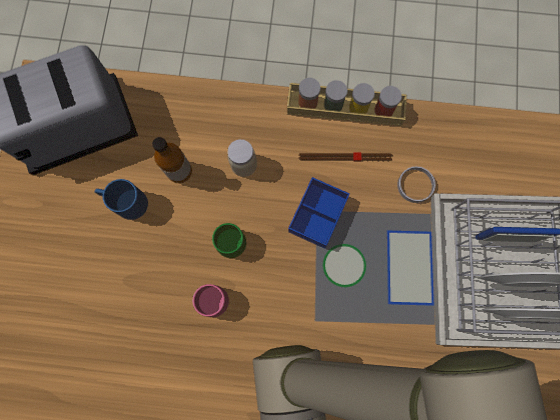

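View pics/side0.png

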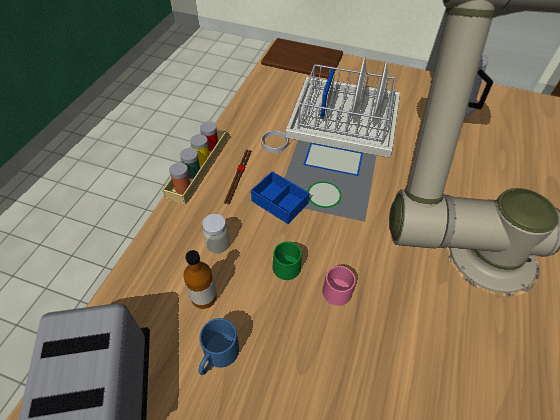

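The top view shows the rail at column ~436, the rectangle at (410,267), the spot at (345,266), the box at (320,212), the cup at (229,240), the ring at (417,184), chopsticks at (345,156) and the jar at (241,157). I'll enlarge this area to read the corners.

```bash
cat > h.py <<'E'
import numpy as np,cv2
from rig import sensors,cams
def K(c): 
    f=210/np.tan(np.radians(c['vertical_fov']/2)); return np.array([[f,0,c['cx']],[0,f,c['cy']],[0,0,1]])
def w(cam,pts,z=0.):
    c=cams.calibration(cam);T=c['extrinsics']
    p=cv2.undistortPoints(np.array(pts,float).reshape(-1,1,2),K(c),c['distortion']).reshape(-1,2)
    r=np.c_[p,np.ones(len(p))]@T[:3,:3].T
    return T[:3,3]+r*((z-T[2,3])/r[:,2])[:,None]
def px(cam,P):
    c=cams.calibration(cam);Ti=np.linalg.inv(c['extrinsics'])
    return cv2.projectPoints(np.array(P,float).reshape(-1,3),cv2.Rodrigues(Ti[:3,:3])[0],Ti[:3,3],K(c),c['distortion'])[0].reshape(-1,2)
E
python3 - <<'E'
import cv2
im=cv2.imread('pics/top0.png')[140:340,200:460]
cv2.imwrite('pics/crop0.png',cv2.resize(im,None,fx=3,fy=3,interpolation=cv2.INTER_CUBIC))
E
```

```text
(no output)
```

View pics/crop0.png

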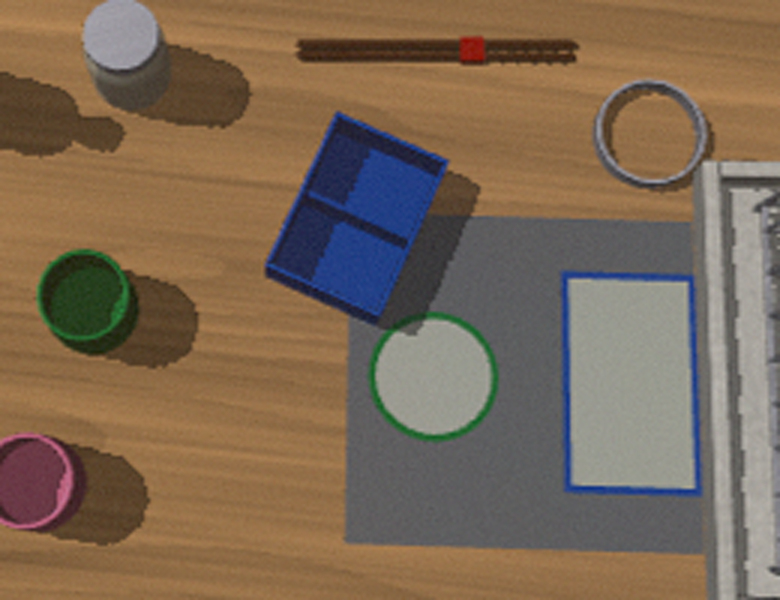

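```bash
cat > m.py <<'E'
from h import *
f=lambda P:(np.array(P,float)+.5)/3-.5+[200,140]
np.set_printoptions(precision=4,suppress=True)
R=w('top',f([(563,272),(692,276),(699,492),(568,491)]));print('rect',R[:,:2],[np.linalg.norm(R[i]-R[i-1]) for i in range(4)])
S=w('top',f([(434,376)]))[0];print('spot',S)
B=w('top',f([(338,114),(447,161),(378,321),(267,270)]),.05);print('box',B[:,:2],[np.linalg.norm(B[i]-B[i-1]) for i in range(4)],B.mean(0))
C=w('top',f([(84,297)]),.072)[0];print('cup',C)
rail=w('top',f([(697,180),(706,545)]),.035);print('rail top',rail[:,:2])
ux=(R[0]-R[3]+R[1]-R[2]);ux/=np.linalg.norm(ux)
yaw=np.degrees(np.arctan2(ux[1],ux[0]));print('rack yaw from rect',yaw,'rail',np.degrees(np.arctan2(*(rail[0]-rail[1])[[1,0]])))
uy=np.array([-ux[1],ux[0],0]);O=.5*((R.mean(0)-.055*uy)+(S-.215*uy));print('O',O, R.mean(0)-.055*uy,S-.215*uy)
tr=lambda p:((p-O)@ux,(p-O)@uy)
bx=B[0]-B[3]+B[1]-B[2];print('box in rack',tr(B.mean(0)),'corners',[tr(b) for b in B],'yaw',np.degrees(np.arctan2(bx[1],bx[0])),'cup',tr(C),'rail',[tr(r) for r in rail])
print('ring',tr(w('top',f([(652,134)]),.02)[0]),'jar',tr(w('top',f([(122,35)]),.1)[0]),'chop',[tr(q) for q in w('top',f([(297,50),(578,50)]),.008)], 'pink',tr(w('top',f([(31,480)]),.072)[0]))
E
python3 m.py
```

```text
rect [[ 0.5894 -0.153 ]
 [ 0.5977 -0.2591]
 [ 0.4226 -0.2727]
 [ 0.412  -0.1685]] [np.float64(0.17805009705803462), np.float64(0.10646495018209737), np.float64(0.17554627307568685), np.float64(0.1047968050538884)]
spot [ 0.4921 -0.0542  0.    ]
box [[ 0.689   0.0463]
 [ 0.6595 -0.0446]
 [ 0.5244 -0.0013]
 [ 0.5553  0.0896]] [np.float64(0.1405544993264291), np.float64(0.09554832011428745), np.float64(0.14188057913159147), np.float64(0.09602199182402091)] [0.607  0.0225 0.05  ]
cup [0.5149 0.2271 0.072 ]
rail top [[ 0.6699 -0.2494]
 [ 0.381  -0.2693]]
rack yaw from rect 4.709810849740767 rail 3.938617853406492
O [ 0.5099 -0.2683  0.    ] [ 0.5099 -0.2681  0.    ] [ 0.5098 -0.2685  0.    ]
box in rack (np.float64(0.12073965243190889), np.float64(0.28184989130568855)) corners [(np.float64(0.20439792106417862), np.float64(0.29885248337273407)), (np.float64(0.16751024420357097), np.float64(0.21071179598892856)), (np.float64(0.03638070480221442), np.float64(0.26488875263198736)), (np.float64(0.07466973965767118), np.float64(0.3529465332291042))] yaw -17.83145954625269 cup (np.float64(0.045711691779458774), np.float64(0.4933652521135964)) rail [(np.float64(0.1610868108480621), np.float64(0.005743400154801726)), (np.float64(-0.12850161196075038), np.float64(0.00964145430485399))]
ring (np.float64(0.20328825700290531), np.float64(0.03688170719191239)) jar (np.float64(0.24884295083305924), np.float64(0.47095746486657064)) chop [(np.float64(0.2725833180813627), np.float64(0.3323701427386594)), (np.float64(0.27910637676049904), np.float64(0.09404515339652333))] pink (np.float64(-0.09410746721857849), np.float64(0.5257497253986578))
```

```bash
cat > go.py <<'E'
import sys,numpy as np
from scipy.spatial.transform import Rotation as Ro
from rig import sensors
# usage: go.py x y z yaw  -> remaining shift/turn in tool axes
def d(x,y,z,yaw):
    s=sensors.observe();R=np.array(s['tool_rot']);a=np.radians(yaw)
    X=np.array([0,0,-1.]);Y=np.array([np.cos(a),np.sin(a),0]);G=np.c_[X,Y,np.cross(X,Y)]
    print('t',round(s['time_s'],2),'p',np.round(s['position'],4),'F',np.round(s['ft_force'],1),'w',round(s['grip_width'],3),'q',np.round(s['q']))
    print('  trans',np.round(R.T@(np.array([x,y,z])-s['position']),4),'dr',np.round(Ro.from_matrix(R.T@G).as_rotvec(),3))
if __name__=='__main__':
    v=list(map(float,sys.argv[1:]))
    for i in range(0,len(v),4): d(*v[i:i+4])
E
python3 go.py .3 -.15 .2 -5   .7 -.01 .15 72.2
```

```text
t 0.1 p [ 0.2395 -0.4948  0.2011] F [-0.2  0.2 -1.2] w 0.086 q [-77.  22.  74.  -0.  84. -12.]
  trans [ 0.0015 -0.284  -0.2046] dr [-1.033e+00 -1.000e-03  1.000e-03]
t 0.1 p [ 0.2395 -0.4948  0.2011] F [-0.2  0.2 -1.2] w 0.086 q [-77.  22.  74.  -0.  84. -12.]
  trans [ 0.0515 -0.2357 -0.6257] dr [-2.38e+00 -2.00e-03  0.00e+00]
```

```bash
python3 -m crank '{"hand":[80,80,80,80,80],"translation":[[0,-0.284,-0.205],[0,-0.284,-0.205],[0,-0.284,-0.205],[0,-0.284,-0.205],[0,-0.284,-0.205]],"dr":[[-1.03,0,0],[-1.03,0,0],[-1.03,0,0],[-1.03,0,0],[-1.03,0,0]]}'; python3 go.py .3 -.15 .2 -5   .703 -.008 .15 72.2
```

```text
time_s: 0.6
position: [0.2828, -0.2467, 0.2014]
tool_rot: [[-0.0, 0.934, -0.356], [0.0, -0.356, -0.934], [-1.0, -0.0, -0.0]]
ft_force: [1.0, 0.2, 0.2]
grip_width: 0.0584
t 0.6 p [ 0.2828 -0.2467  0.2014] F [1.  0.2 0.2] w 0.058 q [-59.   4.  99.   0.  77. -38.]
  trans [ 0.0014 -0.0184 -0.0965] dr [-0.277 -0.     0.   ]
t 0.6 p [ 0.2828 -0.2467  0.2014] F [1.  0.2 0.2] w 0.058 q [-59.   4.  99.   0.  77. -38.]
  trans [ 0.0515  0.3075 -0.3728] dr [-1.625e+00 -1.000e-03 -0.000e+00]
```

```bash
python3 -m crank '{"hand":[80,80,80,80,80],"translation":[[0,-0.01,-0.05],[0,-0.02,-0.1],[0.03,0.31,-0.37],[0.03,0.31,-0.37],[0.03,0.31,-0.37]],"dr":[[-0.15,0,0],[-0.3,0,0],[-1.625,0,0],[-1.625,0,0],[-1.625,0,0]]}'; python3 go.py .703 -.008 .15 72.2
```

```text
time_s: 1.1
position: [0.4439, -0.1018, 0.1911]
tool_rot: [[0.0, 0.926, 0.377], [-0.0, 0.377, -0.926], [-1.0, 0.0, 0.001]]
ft_force: [-0.2, -0.7, 0.8]
grip_width: 0.0585
t 1.1 p [ 0.4439 -0.1018  0.1911] F [-0.2 -0.7  0.8] w 0.058 q [-28.  13.  90.  -0.  78. -50.]
  trans [0.0412 0.2754 0.0109] dr [-0.873  0.001  0.   ]
```

```bash
python3 -m crank '{"hand":[80,80,80,80,80],"translation":[[0.04,0.275,0.01],[0.04,0.275,0.01],[0.04,0.275,0.01],[0.04,0.275,0.01],[0.04,0.275,0.01]],"dr":[[-0.873,0,0],[-0.873,0,0],[-0.873,0,0],[-0.873,0,0],[-0.873,0,0]]}' >/dev/null; python3 go.py .703 -.008 .015 72.2
```

```text
t 1.6 p [ 0.6767 -0.0188  0.1543] F [ 0.2 -1.   0.5] w 0.058 q [-12.  37.  56.  -0.  87. -77.]
  trans [0.1392 0.0209 0.0194] dr [-0.124 -0.001  0.   ]
```

```bash
python3 -m crank '{"hand":[80,80,80,80,80],"translation":[[0,0.021,0.0195],[0.04,0.021,0.0195],[0.08,0.021,0.0195],[0.12,0.021,0.0195],[0.139,0.021,0.0195]],"dr":[[-0.124,0,0],[-0.124,0,0],[-0.124,0,0],[-0.124,0,0],[-0.124,0,0]]}' >/dev/null; python3 go.py .703 -.008 .012 72.2; python3 - <<'E'
from h import *
im,d=cams.get_image('side');cv2.imwrite('pics/s1.png',cv2.resize(im[100:260,180:420],None,fx=3,fy=3))
E
```

```text
t 2.1 p [ 0.6996 -0.0088  0.0114] F [0.4 0.5 0.7] w 0.058 q [-10.  46.  61.   0.  73. -82.]
  trans [-0.0006  0.0018  0.003 ] dr [-0.006 -0.007  0.001]
```

View pics/s1.png

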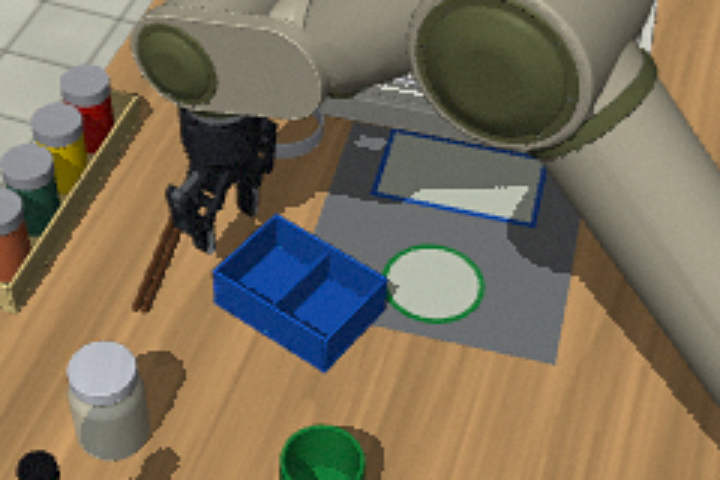

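The fingers stand just off the box's far end at (235,200) in the crop, and nothing else is near. I'll push along the box's own −x.

```bash
python3 -m crank '{"hand":[80,80,80,80,80],"translation":[[0,0.0,-0.01],[0,0,-0.018],[0,0,-0.026],[0,0,-0.034],[0,0,-0.042]],"dr":[[0,0,0],[0,0,0],[0,0,0],[0,0,0],[0,0,0]]}'; python3 -m crank '{"hand":[80,80,80,80,80],"translation":[[0,0.0,-0.01],[0,0,-0.02],[0,0,-0.03],[0,0,-0.04],[0,0,-0.048]],"dr":[[0,0,0],[0,0,0],[0,0,0],[0,0,0],[0,0,0]]}' >/dev/null; python3 go.py .703 -.008 .012 72.2;  python3 - <<'E'
from h import *
im,d=cams.get_image('side');cv2.imwrite('pics/s2.png',cv2.resize(im[120:280,200:440],None,fx=3,fy=3))
E
```

```text
time_s: 2.65
position: [0.6614, 0.004, 0.0167]
tool_rot: [[0.001, 0.311, 0.95], [-0.0, 0.95, -0.311], [-1.0, 0.0, 0.001]]
ft_force: [0.0, 0.3, -0.0]
grip_width: 0.0587
t 3.15 p [0.6155 0.0191 0.0165] F [0.6 0.3 0.7] w 0.059 q [ -9.  39.  78.   0.  64. -81.]
  trans [0.0045 0.0015 0.0916] dr [-0.006  0.    -0.   ]
```

View pics/s2.png

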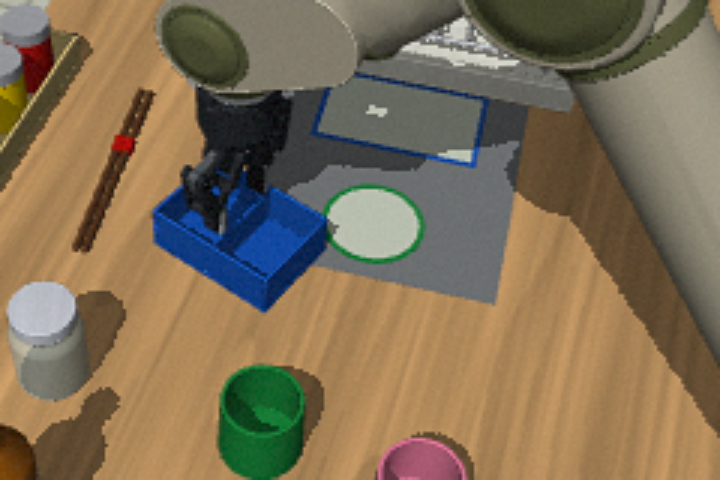

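```bash
python3 - <<'E'
from h import *
s=sensors.observe();p=np.array(s['position']);print(p,s['ft_force'])
q=px('side',[p]);print('TCP px side',q, 'in s2 crop',(q-[200,120])*3,'top',px('top',[p]))
c=px('side',[[.607,.0225,0],[.689,.0463,.05],[.6595,-.0446,.05],[.5244,-.0013,.05],[.5553,.0896,.05]]);print((c-[200,120])*3)
im,d=cams.get_image('top');cv2.imwrite('pics/t2.png',cv2.resize(im[140:340,200:460],None,fx=3,fy=3,interpolation=cv2.INTER_CUBIC))
E
```

```text
[0.61456783 0.0195197  0.01639782] [-0.34791147  0.40657287 -0.15416989]
TCP px side [[278.21948537 196.79933065]] in s2 crop [[234.65845612 230.39799196]] top [[319.46382106 211.63492046]]
[[240.53279086 245.04404401]
 [153.86780499 207.5925729 ]
 [214.66525422 151.74982133]
 [329.86437593 217.4901632 ]
 [269.74123757 278.25237917]]
```

View pics/t2.png

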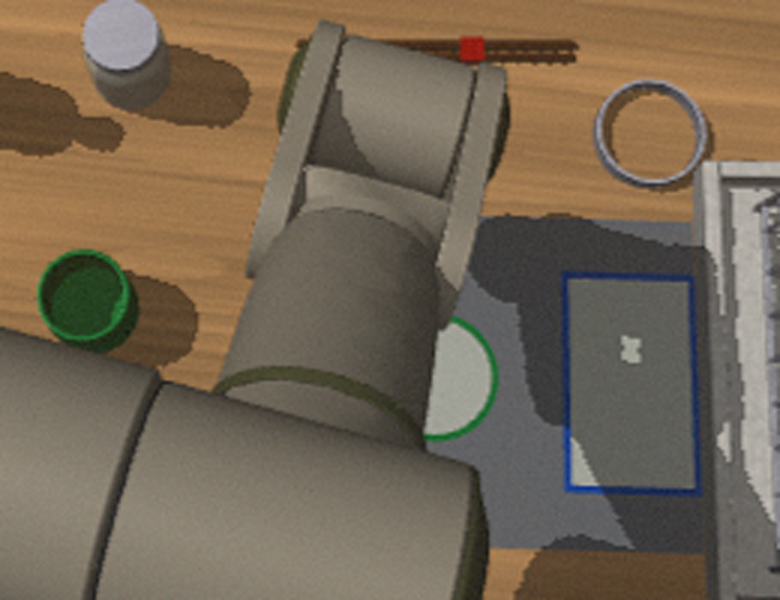

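```bash
python3 - <<'E'
from h import *
np.set_printoptions(precision=4,suppress=True)
im,d=cams.get_image('side');np.save('pics/s3.npy',d)
c=cams.calibration('side');T=c['extrinsics']
v,u=np.mgrid[0:420,0:560];p=cv2.undistortPoints(np.c_[u.ravel(),v.ravel()].astype(float).reshape(-1,1,2),K(c),c['distortion']).reshape(420,560,2)
P=np.dstack([p,np.ones((420,560))])*d[...,None];W=P@T[:3,:3].T+T[:3,3]
m=d>0
hsv=cv2.cvtColor(im,cv2.COLOR_BGR2HSV)
blue=m&(hsv[...,0]>100)&(hsv[...,0]<130)&(hsv[...,1]>150)&(W[...,1]>-.12)&(W[...,1]<.15)&(W[...,0]>.45)
Q=W[blue];top=Q[Q[:,2]>.043];print('blue rim n',len(top),'z',np.percentile(Q[:,2],[1,50,99]),cv2.minAreaRect((top[:,:2]*1000).astype(np.float32)))
Bx=W[m&(hsv[...,2]<60)&(hsv[...,1]<120)&(abs(W[...,0]-.615)<.1)&(abs(W[...,1]-.02)<.1)&(W[...,2]<.12)]
print('dark n',len(Bx)); 
for a in np.arange(0,.12,.01):
    k=Bx[(Bx[:,2]>=a)&(Bx[:,2]<a+.01)]
    if len(k):print(a,len(k),k.min(0),k.max(0))
for r,cc in [(196,273),(198,273),(190,272),(182,285)]:print(r,cc,W[r,cc],im[r,cc])
E
```

```text
blue rim n 281 z [0.0006 0.0225 0.1139] ((609.7955322265625, 28.29169464111328), (122.85955047607422, 141.168212890625), 72.11658477783203)
dark n 207
0.0 6 [ 0.5868 -0.0776  0.0001] [ 0.6002 -0.0633  0.0029]
0.05 8 [ 0.5961 -0.0125  0.0502] [0.6139 0.0504 0.0596]
0.06 24 [ 0.5951 -0.0184  0.0602] [0.6326 0.0627 0.0694]
0.07 22 [ 0.5947 -0.0125  0.0701] [0.6286 0.0643 0.08  ]
0.08 22 [ 0.5948 -0.0131  0.0801] [0.6224 0.0628 0.0886]
0.09 25 [ 0.5874 -0.0278  0.0903] [0.6411 0.0764 0.0999]
0.1 48 [ 0.586  -0.035   0.1001] [0.6434 0.081  0.1098]
0.11 50 [ 0.584  -0.0373  0.1102] [0.6429 0.0848 0.1198]
196 273 [0.6179 0.0562 0.0595] [128 131 128]
198 273 [0.6201 0.0501 0.0429] [162  91  44]
190 272 [0.619  0.0616 0.091 ] [12  9 12]
182 285 [ 0.6041 -0.0089  0.0568] [18 19 23]
```

```bash
python3 - <<'E'
from h import *
np.set_printoptions(precision=4,suppress=True)
s=sensors.observe();c=cams.calibration('wrist');T=c['extrinsics'];print(s['position'],T)
im,d=cams.get_image('wrist');cv2.imwrite('pics/w3.png',im)
v,u=np.mgrid[0:420,0:560];p=cv2.undistortPoints(np.c_[u.ravel(),v.ravel()].astype(float).reshape(-1,1,2),K(c),c['distortion']).reshape(420,560,2)
W=(np.dstack([p,np.ones((420,560))])*d[...,None])@T[:3,:3].T+T[:3,3]
for r in range(20,420,50):print([ (round(float(d[r,k]),3),round(float(W[r,k,2]),3)) for k in range(20,560,75)])
E
```

```text
[0.6161 0.0189 0.0165] [[ 0.3139  0.9158  0.2505  0.5534]
 [ 0.9494 -0.303  -0.0821  0.0388]
 [ 0.0007  0.2636 -0.9646  0.1891]
 [ 0.      0.      0.      1.    ]]
[(0.169, 0.002), (0.171, 0.001), (0.172, 0.0), (0.173, -0.0), (0.173, -0.0), (0.171, 0.001), (0.171, 0.001), (0.172, -0.0)]
[(0.176, 0.001), (0.177, 0.001), (0.178, 0.0), (0.178, 0.0), (0.178, 0.001), (0.178, 0.001), (0.179, -0.001), (0.179, -0.001)]
[(0.183, 0.002), (0.182, 0.002), (0.147, 0.038), (0.18, 0.005), (0.18, 0.005), (0.157, 0.029), (0.184, 0.001), (0.184, 0.001)]
[(0.19, 0.001), (0.19, 0.001), (0.148, 0.043), (0.187, 0.005), (0.187, 0.004), (0.156, 0.035), (0.191, -0.0), (0.189, 0.002)]
[(0.198, 0.001), (0.198, 0.001), (0.147, 0.049), (0.188, 0.01), (0.189, 0.009), (0.157, 0.039), (0.198, 0.001), (0.198, 0.001)]
[(0.206, 0.0), (0.205, 0.001), (0.137, 0.064), (0.202, 0.003), (0.201, 0.005), (0.137, 0.063), (0.205, 0.001), (0.206, 0.0)]
[(0.214, 0.001), (0.098, 0.103), (0.096, 0.105), (0.208, 0.005), (0.209, 0.004), (0.095, 0.105), (0.094, 0.106), (0.215, 0.001)]
[(0.076, 0.125), (0.098, 0.106), (0.071, 0.129), (0.079, 0.122), (0.08, 0.121), (0.072, 0.128), (0.097, 0.107), (0.075, 0.126)]
```

View pics/w3.png

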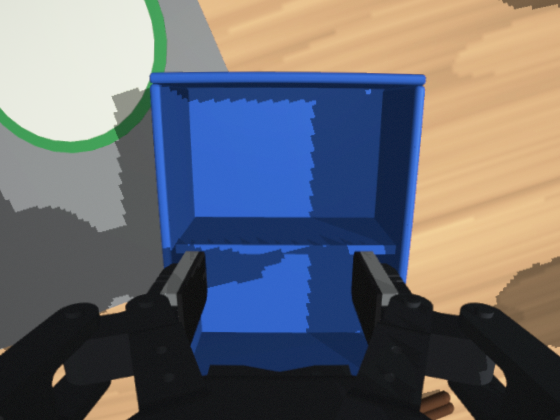

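```bash
python3 - <<'E'
from h import *
np.set_printoptions(precision=4,suppress=True)
print(w('wrist',[(151,74),(425,75)],.05), 'expected before', (.5244,-.0013),(.5553,.0896))
print('inner near wall bottom',w('wrist',[(200,333),(357,333)],.004))
print('divider top', w('wrist',[(178,246),(395,249)],.046))
P=sensors.observe()['position']
for z in (.0165,.03,.05):
  for s in(-1,1): print(z,px('wrist',[np.array([P[0]+s*.031*.311,P[1]+s*.031*.95,z])]))
E
```

```text
[[ 0.5301 -0.0015  0.05  ]
 [ 0.5611  0.0916  0.05  ]] expected before (0.5244, -0.0013) (0.5553, 0.0896)
inner near wall bottom [[ 0.6607 -0.0441  0.004 ]
 [ 0.689   0.0412  0.004 ]]
divider top [[ 0.5952 -0.0184  0.046 ]
 [ 0.6245  0.0658  0.046 ]]
0.0165 [[216.9021 240.177 ]]
0.0165 [[343.4405 239.7664]]
0.03 [[212.267  250.7775]]
0.03 [[348.319  250.3333]]
0.05 [[203.9922 269.7497]]
0.05 [[357.0272 269.2434]]
```

The wrist view shows the fingers over the box's near compartment, with tips around (205,252) and (353,252). Geometry puts the tips at z ≈ 50 mm while the reported TCP is at 16 mm. So they passed just over the box, which hasn't moved. I'll back out, find the real tip height by careful touching, and push lower.

```bash
python3 -m crank '{"hand":[80,80,80,80,80],"translation":[[-0.03,0,0],[-0.03,0,0.045],[-0.03,0,0.09],[0,0,0.09],[0.005,0,0.09]],"dr":[[0,0,0],[0,0,0],[0,0,0],[0,0,0],[0,0,0]]}'; python3 -m crank '{"hand":[80,80,80,80,80],"translation":[[0.003,0,0],[0.006,0,0],[0.009,0,0],[0.012,0,0],[0.012,0,0]],"dr":[[0,0,0],[0,0,0],[0,0,0],[0,0,0],[0,0,0]]}'; python3 -c "
from h import *
s=sensors.observe();c=cams.calibration('wrist');T=c['extrinsics']
im,d=cams.get_image('side');cv2.imwrite('pics/s4.png',cv2.resize(im[100:260,180:420],None,fx=3,fy=3))"
```

```text
time_s: 3.85
position: [0.7007, -0.0095, 0.0074]
tool_rot: [[-0.005, 0.312, 0.95], [0.001, 0.95, -0.312], [-1.0, -0.001, -0.005]]
ft_force: [-0.5, 0.0, -2.0]
grip_width: 0.0589
time_s: 4.35
position: [0.7016, -0.0091, -0.0008]
tool_rot: [[-0.0, 0.311, 0.95], [0.0, 0.95, -0.311], [-1.0, -0.0, -0.0]]
ft_force: [0.0, -0.7, 0.9]
grip_width: 0.0587
```

View pics/s4.png

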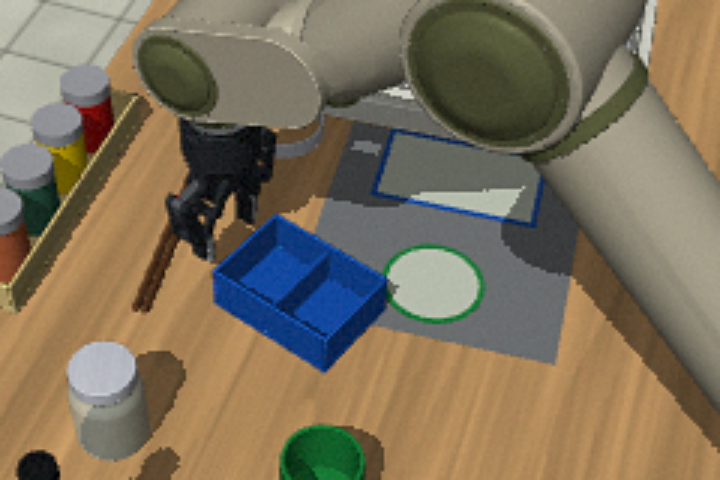

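Reported z is −1 mm with no contact, which confirms the offset. The tips, around (210,258), still look well above the counter, so I'll keep going down gently.

```bash
python3 -m crank '{"hand":[80,80,80,80,80],"translation":[[0.003,0,0],[0.006,0,0],[0.009,0,0],[0.012,0,0],[0.012,0,0]],"dr":[[0,0,0],[0,0,0],[0,0,0],[0,0,0],[0,0,0]]}' | grep -E 'pos|ft'
python3 -m crank '{"hand":[80,80,80,80,80],"translation":[[0.002,0,0],[0.004,0,0],[0.006,0,0],[0.008,0,0],[0.008,0,0]],"dr":[[0,0,0],[0,0,0],[0,0,0],[0,0,0],[0,0,0]]}' | grep -E 'pos|ft'; python3 - <<'E'
from h import *
np.set_printoptions(precision=4,suppress=True)
im,d=cams.get_image('side');cv2.imwrite('pics/s5.png',im)
c=cams.calibration('side');T=c['extrinsics']
v,u=np.mgrid[0:420,0:560];p=cv2.undistortPoints(np.c_[u.ravel(),v.ravel()].astype(float).reshape(-1,1,2),K(c),c['distortion']).reshape(420,560,2)
W=(np.dstack([p,np.ones((420,560))])*d[...,None])@T[:3,:3].T+T[:3,3]
hsv=cv2.cvtColor(im,cv2.COLOR_BGR2HSV)
m=(d>0)&(hsv[...,1]<110)&(abs(W[...,0]-.705)<.035)&(abs(W[...,1])<.07)&(W[...,2]<.1)&(W[...,2]>.004)
Q=W[m];i=np.argsort(Q[:,2])[:25];print(np.c_[Q[i],v[m][i],u[m][i]])
E
```

```text
position: [0.7015, -0.0092, -0.0135]
ft_force: [0.4, -0.4, -0.2]
position: [0.7016, -0.0092, -0.0212]
ft_force: [0.1, -0.4, -0.1]
[[  0.6899   0.05     0.0136 198.     251.    ]
 [  0.7055   0.0274   0.0148 191.     249.    ]
 [  0.7067   0.0245   0.0157 190.     249.    ]
 [  0.6948  -0.0365   0.0162 177.     260.    ]
 [  0.6904   0.0485   0.0164 197.     251.    ]
 [  0.6998  -0.0411   0.0188 175.     259.    ]
 [  0.7012   0.0296   0.0189 191.     250.    ]
 [  0.6877  -0.0356   0.0199 177.     262.    ]
 [  0.7018   0.028    0.0215 190.     250.    ]
 [  0.7073   0.0303   0.0218 190.     248.    ]
 [  0.71     0.0314   0.0219 190.     247.    ]
 [  0.6839  -0.0345   0.0224 177.     263.    ]
 [  0.6811  -0.0445   0.0225 175.     265.    ]
 [  0.7166   0.031    0.0234 189.     245.    ]
 [  0.6951  -0.038    0.0237 175.     260.    ]
 [  0.7136   0.0303   0.0239 189.     246.    ]
 [  0.6875  -0.0354   0.0247 176.     262.    ]
 [  0.6992  -0.0398   0.0249 174.     259.    ]
 [  0.6817  -0.0461   0.0251 174.     265.    ]
 [  0.7018   0.0275   0.0255 189.     250.    ]
 [  0.7043   0.0291   0.0263 189.     249.    ]
 [  0.7001   0.0234   0.0264 188.     251.    ]
 [  0.6825  -0.0483   0.0271 173.     265.    ]
 [  0.7055   0.0262   0.0272 188.     249.    ]
 [  0.6909  -0.0358   0.0275 175.     261.    ]]
```

The tips are now about 15 mm above the counter (reported z is about 36 mm too low). Now the push.

```bash
python3 -m crank '{"hand":[80,80,80,80,80],"translation":[[0,0.0,-0.01],[0,0,-0.018],[0,0,-0.026],[0,0,-0.034],[0,0,-0.042]],"dr":[[0,0,0],[0,0,0],[0,0,0],[0,0,0],[0,0,0]]}'|grep -E 'pos|ft'; python3 -m crank '{"hand":[80,80,80,80,80],"translation":[[0,0.0,-0.01],[0,0,-0.02],[0,0,-0.03],[0,0,-0.04],[0,0,-0.048]],"dr":[[0,0,0],[0,0,0],[0,0,0],[0,0,0],[0,0,0]]}'|grep -E 'pos|ft'; python3 - <<'E'
from h import *
im,d=cams.get_image('side');cv2.imwrite('pics/s6.png',cv2.resize(im[120:280,200:440],None,fx=3,fy=3))
E
```

```text
position: [0.6613, 0.004, -0.0208]
ft_force: [0.5, 0.1, -0.5]
position: [0.6155, 0.0191, -0.0207]
ft_force: [1.3, 0.5, 0.7]
```

View pics/s6.png

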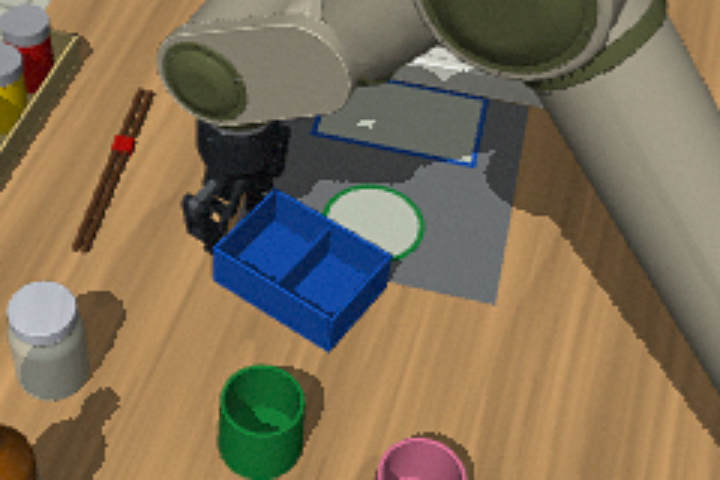

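```bash
cat > bx.py <<'E'
from h import *
import sys
np.set_printoptions(precision=4,suppress=True)
# rack frame
A=np.radians(4.5);ux=np.array([np.cos(A),np.sin(A)]);uy=np.array([-ux[1],ux[0]]);O=np.array([.510,-.268])
r2w=lambda x,y:O+x*ux+y*uy
w2r=lambda p:np.array([(p[:2]-O)@ux,(p[:2]-O)@uy])
E
python3 - <<'E'
from bx import *
f=lambda P:(np.array(P,float)+.5)/3-.5+[200,120]
L,F,R=w('side',f([(214,249),(275,193),(391,257)]),.05)
c=(L+R)/2;print(L,F,R,np.linalg.norm(L-F),np.linalg.norm(F-R));x=F-R
print('centre',c,'rack',w2r(c),'yaw',np.degrees(np.arctan2(x[1],x[0])))
p=np.array(sensors.observe()['position']);print('TCP to centre',p[:2]-c[:2],np.linalg.norm(p[:2]-c[:2]))
E
```

```text
[0.6174 0.0739 0.05  ] [ 0.5858 -0.0138  0.05  ] [0.4569 0.0248 0.05  ] 0.09321837424186773 0.13449510904573783
centre [0.5372 0.0494 0.05  ] rack [0.052  0.3142] yaw -16.695334685054206
TCP to centre [ 0.0774 -0.0299] 0.08294513007050199
```

```bash
python3 -m crank '{"hand":[30,30,30,30,30],"translation":[[0,0,0.02],[-0.05,0,0.02],[-0.07,0,0.02],[-0.07,0,0.02],[-0.07,0.04,0.0]],"dr":[[0,0,0],[0,0,0],[0,0,0],[0.15,0,0],[0.3,0,0]]}'|grep -E 'pos|ft'; python3 go.py .563 .126 .055 -17.5
```

```text
position: [0.6301, 0.0532, 0.05]
ft_force: [-0.2, 0.5, -0.1]
t 7.0 p [0.6301 0.0532 0.05  ] F [-0.2  0.5 -0.1] w 0.075 q [ -6.  38.  73.  -0.  69. -60.]
  trans [-0.0052  0.0194 -0.097 ] dr [ 1.248  0.002 -0.002]
```

```bash
python3 -m crank '{"hand":[30,30,30,30,30],"translation":[[0,0.01,-0.03],[0,0.019,-0.06],[0,0.019,-0.097],[0,0.019,-0.097],[0,0.019,-0.097]],"dr":[[1.248,0,0],[1.248,0,0],[1.248,0,0],[1.248,0,0],[1.248,0,0]]}'|grep -E 'ft'; python3 go.py .563 .126 -.019 -17.5
```

```text
ft_force: [0.4, -0.5, 0.5]
t 7.5 p [0.5598 0.1292 0.0495] F [ 0.4 -0.5  0.5] w 0.075 q [  1.  33.  83.   0.  64. -10.]
  trans [0.0685 0.0025 0.0038] dr [0.505 0.    0.   ]
```

```bash
python3 -m crank '{"hand":[30,30,30,30,30],"translation":[[0,0.002,0.004],[0,0.002,0.004],[0,0.002,0.004],[0.03,0.002,0.004],[0.067,0.002,0.004]],"dr":[[0.505,0,0],[0.505,0,0],[0.505,0,0],[0.505,0,0],[0.505,0,0]]}'|grep -E 'ft'; python3 - <<'E'
from bx import *
import go
# arc plan: box centre waypoints, TCP = centre + 61mm along box y
c0=np.array([.538,.047]);y0=-17.5;ye=4.5;c1=r2w(0.0,.050)
print('target centre',c1)
go.d(*(r2w(0,.050+.061)),-.019,ye)
s=sensors.observe();a=np.radians(-17.5);print('gap', (np.array(s['position'])[:2]-c0)@[-np.sin(a),np.cos(a)]-.061, 'lateral',(np.array(s['position'])[:2]-c0)@[np.cos(a),np.sin(a)])
E
```

```text
ft_force: [0.6, -0.2, -0.3]
target centre [ 0.5061 -0.2182]
t 8.0 p [ 0.5645  0.1249 -0.0172] F [ 0.6 -0.2 -0.3] w 0.075 q [ 1. 38. 86.  0. 56. 18.]
  trans [0.0015 0.0238 0.2883] dr [-0.381 -0.001 -0.004]
gap 0.021298318278261244 lateral 0.0018638991041370495
```

```bash
python3 -m crank '{"hand":[30,30,30,30,30],"translation":[[0,0,0.008],[0,0,0.014],[0,0,0.02],[0,0,0.025],[0,0,0.03]],"dr":[[0,0,0],[0,0,0],[0,0,0],[0,0,0],[0,0,0]]}'|grep -E 'pos|ft'; python3 -m crank '{"hand":[30,30,30,30,30],"translation":[[0,-0.0009,0.01],[0,-0.0016,0.02],[0,-0.0021,0.03],[0,-0.0025,0.04],[0,-0.0028,0.05]],"dr":[[-0.0155,0,0],[-0.031,0,0],[-0.0465,0,0],[-0.062,0,0],[-0.0775,0,0]]}'|grep -E 'pos|ft';python3 -m crank '{"hand":[30,30,30,30,30],"translation":[[0,-0.0009,0.01],[0,-0.0016,0.02],[0,-0.0021,0.03],[0,-0.0025,0.04],[0,-0.0028,0.05]],"dr":[[-0.0155,0,0],[-0.031,0,0],[-0.0465,0,0],[-0.062,0,0],[-0.0775,0,0]]}'|grep -E 'pos|ft'; python3 -m crank '{"hand":[30,30,30,30,30],"translation":[[0,-0.0009,0.01],[0,-0.0016,0.02],[0,-0.0021,0.03],[0,-0.0025,0.04],[0,-0.0028,0.05]],"dr":[[-0.0155,0,0],[-0.031,0,0],[-0.0465,0,0],[-0.062,0,0],[-0.0775,0,0]]}'|grep -E 'pos|ft'; python3 - <<'E'
from bx import *
import go
go.d(*(r2w(0,.050+.061)),-.019,4.5);im,d=cams.get_image('wrist');cv2.imwrite('pics/w7.png',im)
E
```

```text
position: [0.5552, 0.0959, -0.0164]
ft_force: [1.0, 2.4, 1.7]
position: [0.5372, 0.0489, -0.017]
ft_force: [0.6, 2.0, 0.8]
position: [0.5233, 0.0007, -0.0171]
ft_force: [0.1, 1.8, 1.7]
position: [0.5131, -0.0483, -0.0171]
ft_force: [0.6, 3.0, 2.1]
t 10.0 p [ 0.5131 -0.0483 -0.0171] F [0.6 3.  2.1] w 0.075 q [-19.  34.  96.   0.  50. -15.]
  trans [ 0.0019 -0.0044  0.1096] dr [-0.146  0.    -0.001]
```

View pics/w7.png

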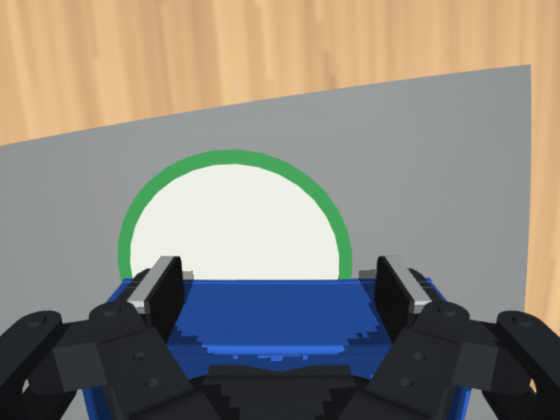

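The wrist view shows the box's rear face flush on both fingers: the rim runs from (122,280) to (435,280), centred on the fingers at about column 278. I'll carry on along the arc.

```bash
python3 -m crank '{"hand":[30,30,30,30,30],"translation":[[0,-0.001,0.01],[0,-0.002,0.02],[0,-0.003,0.03],[0,-0.0035,0.04],[0,-0.004,0.05]],"dr":[[-0.0155,0,0],[-0.031,0,0],[-0.0465,0,0],[-0.062,0,0],[-0.0775,0,0]]}'|grep -E 'pos|ft';python3 -m crank '{"hand":[30,30,30,30,30],"translation":[[0,-0.001,0.01],[0,-0.002,0.02],[0,-0.003,0.028],[0,-0.0035,0.036],[0,-0.004,0.042]],"dr":[[-0.0155,0,0],[-0.031,0,0],[-0.0465,0,0],[-0.062,0,0],[-0.07,0,0]]}'|grep -E 'pos|ft'; python3 - <<'E'
from bx import *
import go
go.d(*(r2w(0,.050+.061)),-.019,4.5);print(w2r(np.array(sensors.observe()['position'])))
E
```

```text
position: [0.5056, -0.0976, -0.0173]
ft_force: [-0.2, 2.4, 2.2]
position: [0.5021, -0.1399, -0.0175]
ft_force: [0.6, 2.9, 2.2]
t 11.05 p [ 0.5021 -0.1399 -0.0175] F [0.6 2.9 2.2] w 0.075 q [-29.  34.  95.   0.  50. -33.]
  trans [ 0.0015 -0.0022  0.0173] dr [ 0.001  0.    -0.   ]
[0.0021 0.1283]
```

Now the slow final contact with the rail.

```bash
python3 -m crank '{"hand":[30,30,30,30,30],"translation":[[0,0,0.003],[0,0,0.006],[0,0,0.009],[0,0,0.012],[0,0,0.014]],"dr":[[0,0,0],[0,0,0],[0,0,0],[0,0,0],[0,0,0]]}'|grep -E 'pos|ft'; python3 -m crank '{"hand":[30,30],"translation":[[0,0,0.002],[0,0,0.004]],"dr":[[0,0,0],[0,0,0]]}'|grep -E 'pos|ft'
```

```text
position: [0.5031, -0.1536, -0.0179]
ft_force: [-0.2, 1.8, 2.1]
position: [0.5032, -0.1559, -0.0179]
ft_force: [2.6, 20.5, 7.2]
```

```bash
python3 -m crank '{"hand":[30,30],"translation":[[0,0,0.0015],[0,0,0.003]],"dr":[[0,0,0],[0,0,0]]}'|grep -E 'pos|ft'
```

```text
position: [0.5032, -0.1557, -0.0178]
ft_force: [4.6, 35.0, 11.9]
```

```bash
python3 -m crank '{"hand":[30,30,30,120,120],"translation":[[0,0,-0.01],[0,0,-0.03],[-0.04,0,-0.05],[-0.08,0,-0.09],[-0.1,0,-0.14]],"dr":[[0,0,0],[0,0,0],[0,0,0],[0,0,0],[0,0,0]]}'|grep -E 'pos|ft'; python3 go.py .520 .295 .08 -4.5
```

```text
position: [0.4944, -0.0302, 0.0804]
ft_force: [0.5, -0.3, -0.5]
t 12.45 p [ 0.4944 -0.0302  0.0804] F [ 0.5 -0.3 -0.5] w 0.048 q [-17.  24.  94.  -0.  62. -22.]
  trans [-1.000e-04  5.050e-02 -3.223e-01] dr [ 0.155  0.002 -0.004]
```

```bash
python3 -m crank '{"hand":[120,120,120,120,120],"translation":[[0,0.05,-0.322],[0,0.05,-0.322],[0,0.05,-0.322],[0,0.05,-0.322],[0,0.05,-0.322]],"dr":[[0.155,0,0],[0.155,0,0],[0.155,0,0],[0.155,0,0],[0.155,0,0]]}'|grep -E 'pos|ft'; python3 - <<'E'
from bx import *
im,d=cams.get_image('top');cv2.imwrite('pics/t8.png',cv2.resize(im[190:320,320:470],None,fx=5,fy=5,interpolation=cv2.INTER_CUBIC)[:600,:])
E
```

```text
position: [0.5118, 0.2148, 0.0781]
ft_force: [0.7, -0.2, 0.8]
```

View pics/t8.png

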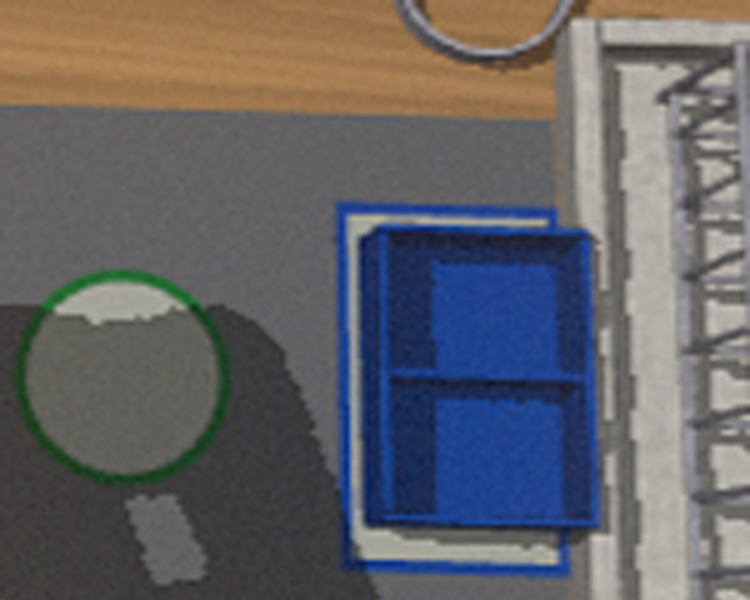

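```bash
python3 go.py .520 .295 .08 -4.5 .520 .295 -.019 -4.5
```

```text
t 13.0 p [0.5115 0.2212 0.0782] F [-3.2  4.3 -0.6] w 0.046 q [11. 29. 84.  0. 67. 15.]
  trans [-0.0017  0.0032 -0.0742] dr [ 0.007 -0.002 -0.001]
t 13.0 p [0.5115 0.2212 0.0782] F [-3.2  4.3 -0.6] w 0.046 q [11. 29. 84.  0. 67. 15.]
  trans [ 0.0973  0.003  -0.074 ] dr [ 0.007 -0.002 -0.001]
```

The box sits flush on the rail (edge (592,235) to (600,525)) and well inside the rectangle (rows 205–575). The ring hasn't moved. Next, the cup.

```bash
python3 -m crank '{"hand":[120,120,120,120,120],"translation":[[0,0.003,-0.05],[0,0.003,-0.074],[0.04,0.003,-0.074],[0.08,0.003,-0.074],[0.097,0.003,-0.074]],"dr":[[0,0,0],[0,0,0],[0,0,0],[0,0,0],[0,0,0]]}'|grep -E 'pos|ft'; python3 - <<'E'
from bx import *
import go
np.set_printoptions(precision=4,suppress=True)
go.d(.493,-.054+.041,-.019,-4.5)
im,d=cams.get_image('side');cv2.imwrite('pics/s9.png',im)
c=cams.calibration('side');T=c['extrinsics']
v,u=np.mgrid[0:420,0:560];p=cv2.undistortPoints(np.c_[u.ravel(),v.ravel()].astype(float).reshape(-1,1,2),K(c),c['distortion']).reshape(420,560,2)
W=(np.dstack([p,np.ones((420,560))])*d[...,None])@T[:3,:3].T+T[:3,3]
hsv=cv2.cvtColor(im,cv2.COLOR_BGR2HSV)
m=(d>0)&(hsv[...,0]>45)&(hsv[...,0]<80)&(hsv[...,1]>120)&(abs(W[...,0]-.51)<.08)&(abs(W[...,1]-.23)<.08)&(W[...,2]>.065)
print(m.sum(),cv2.minEnclosingCircle((W[m][:,:2]*1000).astype(np.float32)))
g=(d>0)&(hsv[...,1]<110)&(abs(W[...,0]-.52)<.08)&(abs(W[...,1]-.295)<.03)&(W[...,2]<.06)&(W[...,2]>.004)
Q=W[g];print(np.sort(Q[:,2])[:8])
E
```

```text
position: [0.5188, 0.2859, -0.0224]
ft_force: [-0.5, -0.2, 0.3]
t 13.5 p [ 0.5188  0.2859 -0.0224] F [-0.5 -0.2  0.3] w 0.045 q [17. 40. 83. -0. 57. 22.]
  trans [-0.0027 -0.0031  0.3   ] dr [0.003 0.002 0.004]
26 ((496.3666076660156, 266.1832580566406), 38.148284912109375)
[0.0089 0.0116 0.0118 0.0137 0.014  0.0143 0.0144 0.0159]
```

```bash
python3 - <<'E'
from bx import *
for n in('side0','s9'):
    im=cv2.imread(f'pics/{n}.png');hsv=cv2.cvtColor(im,cv2.COLOR_BGR2HSV)
    m=((hsv[...,0]>50)&(hsv[...,0]<75)&(hsv[...,1]>150)).astype(np.uint8);m[:215]=0;m[:,:240]=0;m[:,330:]=0
    k,l,s,c=cv2.connectedComponentsWithStats(m);i=1+s[1:,4].argmax();print(n,s[i])
print(px('side',[[.515,.227,0],[.515,.227,.072],[.515,.227+.038,0]]))
E
```

```text
side0 [273 242  29  38 895]
s9 [295 257   6  11  50]
[[287.0781 266.5469]
 [287.9501 252.0464]
 [282.3694 278.471 ]]
```

```bash
python3 -m crank '{"hand":[120,120,120,120,120],"translation":[[0,0,0.008],[0,0,0.014],[0,0,0.02],[0,0,0.026],[0,0,0.034]],"dr":[[0,0,0],[0,0,0],[0,0,0],[0,0,0],[0,0,0]]}'|grep -E 'pos|ft'
python3 -m crank '{"hand":[120,120,120,120,120],"translation":[[0,0,0.01],[0,0,0.02],[0,0,0.03],[0,0,0.04],[0,0,0.05]],"dr":[[0,0,0],[0,0,0],[0,0,0],[0,0,0],[0,0,0]]}'|grep -E 'pos|ft'
python3 -m crank '{"hand":[120,120,120,120,120],"translation":[[0,-0.0005,0.01],[0,-0.001,0.02],[0,-0.001,0.03],[0,-0.001,0.04],[0,-0.001,0.05]],"dr":[[0,0,0],[0,0,0],[0,0,0],[0,0,0],[0,0,0]]}'|grep -E 'pos|ft'; python3 - <<'E'
from bx import *
import go
go.d(.493,-.054+.041,-.019,-4.5)
im,d=cams.get_image('side');cv2.imwrite('pics/s10.png',im)
hsv=cv2.cvtColor(im,cv2.COLOR_BGR2HSV)
m=((hsv[...,0]>50)&(hsv[...,0]<75)&(hsv[...,1]>150)).astype(np.uint8);m[:,:240]=0;m[:,360:]=0;m[:150]=0
k,l,s,c=cv2.connectedComponentsWithStats(m);print(s[1:][s[1:,4]>10]);
P=np.array(sensors.observe()['position'])
C=[P[0]-.078*.041,P[1]-.041];print(C);print(px('side',[[*C,0],[*C,.072],[C[0]-.038,C[1],0],[C[0]+.038,C[1],0]]))
E
```

```text
position: [0.5181, 0.2523, -0.0181]
ft_force: [0.0, 2.5, 1.6]
position: [0.5142, 0.2021, -0.0185]
ft_force: [-0.3, 3.9, 4.9]
position: [0.5093, 0.1523, -0.0185]
ft_force: [-0.0, 4.3, 5.9]
t 15.05 p [ 0.5093  0.1523 -0.0185] F [-0.   4.3  5.9] w 0.045 q [ 4. 35. 94.  0. 51.  8.]
  trans [ 0.0004 -0.0036  0.1661] dr [ 0.002 -0.    -0.001]
[[316 216   3   8  15]
 [292 229  14  16 155]
 [313 228   4   7  17]]
[np.float64(0.5060089870026926), np.float64(0.11009183057787483)]
[[303.4333 233.6794]
 [305.0834 218.4006]
 [316.2977 237.5136]
 [290.7331 229.8944]]
```

The sideways position is as planned, but the upward force (6 N) suggests the finger knuckles rest on the cup's rim. I'll back off, raise 12 mm and carry on.

```bash
python3 -m crank '{"hand":[120,120,120,120,120],"translation":[[0,0,-0.015],[0,0,-0.02],[-0.012,0,-0.02],[-0.012,0,-0.012],[-0.012,0,-0.006]],"dr":[[0,0,0],[0,0,0],[0,0,0],[0,0,0],[0,0,0]]}'|grep -E 'pos|ft'
python3 -m crank '{"hand":[120,120,120,120,120],"translation":[[0,0,0.005],[0,0,0.01],[0,-0.0005,0.02],[0,-0.001,0.03],[0,-0.001,0.04]],"dr":[[0,0,0],[0,0,0],[0,0,0],[0,0,0],[0,0,0]]}'|grep -E 'pos|ft'; python3 - <<'E'
from bx import *
import go
go.d(.493,-.054+.041,-.007,-4.5)
im,d=cams.get_image('side');cv2.imwrite('pics/s11.png',im)
hsv=cv2.cvtColor(im,cv2.COLOR_BGR2HSV)
m=((hsv[...,0]>50)&(hsv[...,0]<75)&(hsv[...,1]>150)).astype(np.uint8);m[:,:240]=0;m[:,360:]=0;m[:150]=0
k,l,s,c=cv2.connectedComponentsWithStats(m);print(s[1:][s[1:,4]>10]);
P=np.array(sensors.observe()['position'])
C=[P[0]-.078*.041,P[1]-.041];print(px('side',[[*C,0],[*C,.072],[C[0]-.038,C[1],0],[C[0]+.038,C[1],0]]))
E
```

```text
position: [0.5096, 0.1581, -0.0066]
ft_force: [0.1, -0.8, 0.5]
position: [0.5053, 0.1182, -0.007]
ft_force: [-0.2, 0.7, -0.1]
t 16.1 p [ 0.5053  0.1182 -0.007 ] F [-0.2  0.7 -0.1] w 0.045 q [ 0. 33. 95.  0. 52.  4.]
  trans [-0.     -0.0023  0.1318] dr [0.002 0.    0.   ]
[[321 192  20  20  44]
 [297 217  15  20 205]
 [318 216   4   7  20]]
[[308.2552 224.9408]
 [310.1178 209.4909]
 [320.9361 228.6556]
 [295.7337 221.2728]]
```

```bash
python3 -m crank '{"hand":[120,120,120,120,120],"translation":[[0,0,0.01],[0,-0.0005,0.02],[0,-0.001,0.03],[0,-0.001,0.04],[0,-0.001,0.05]],"dr":[[0,0,0],[0,0,0],[0,0,0],[0,0,0],[0,0,0]]}'|grep -E 'pos|ft'
python3 -m crank '{"hand":[120,120,120,120,120],"translation":[[0,0,0.01],[0,-0.0005,0.02],[0,-0.001,0.03],[0,-0.001,0.04],[0,-0.001,0.05]],"dr":[[0,0,0],[0,0,0],[0,0,0],[0,0,0],[0,0,0]]}'|grep -E 'pos|ft'
python3 -m crank '{"hand":[120,120,120,120,120],"translation":[[0,0,0.008],[0,0,0.016],[0,0,0.023],[0,0,0.029],[0,0,0.032]],"dr":[[0,0,0],[0,0,0],[0,0,0],[0,0,0],[0,0,0]]}'|grep -E 'pos|ft'
python3 -m crank '{"hand":[120,120,120,120,120],"translation":[[0,0,-0.015],[0,0,-0.04],[0,0,-0.09],[-0.05,0,-0.14],[-0.1,0,-0.18]],"dr":[[0,0,0],[0,0,0],[0,0,0],[0,0,0],[0,0,0]]}'|grep -E 'pos|ft'
python3 - <<'E'
from bx import *
im,d=cams.get_image('top');cv2.imwrite('pics/t12.png',im)
hsv=cv2.cvtColor(im,cv2.COLOR_BGR2HSV)
m=((hsv[...,0]>50)&(hsv[...,0]<75)&(hsv[...,1]>120)).astype(np.uint8)
k,l,s,c=cv2.connectedComponentsWithStats(m);print(s[1:][s[1:,4]>10]);print('expect cup rim on spot',px('top',[[.493,-.054,.072],[.493,-.054,0]]))
im2,d2=cams.get_image('side');cv2.imwrite('pics/s12.png',im2)
cv2.imwrite('pics/v12.png',np.vstack([cv2.resize(im[200:320,310:460],None,fx=3.5,fy=3.5,interpolation=cv2.INTER_CUBIC)[:330,:520],cv2.resize(im2[120:230,250:423],None,fx=3,fy=3)[:260,:520].copy() if False else cv2.resize(im2[130:220,250:423],(520,270))]))
E
```

```text
position: [0.5007, 0.0685, -0.0069]
ft_force: [-0.5, 1.1, 0.1]
position: [0.4959, 0.0188, -0.0069]
ft_force: [1.6, 1.5, -0.6]
position: [0.4935, -0.0128, -0.0069]
ft_force: [0.2, 0.7, 0.4]
position: [0.5046, 0.1466, 0.0668]
ft_force: [0.9, -0.7, -0.0]
[[323 244  43  43 811]]
expect cup rim on spot [[348.1035 261.2494]
 [344.283  264.6302]]
```

View pics/v12.png

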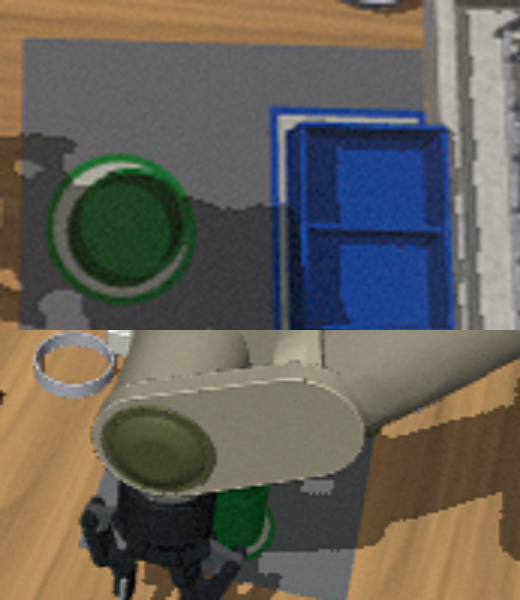

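```bash
python3 - <<'E'
from bx import *
np.set_printoptions(precision=4,suppress=True)
im=cv2.imread('pics/t12.png');hsv=cv2.cvtColor(im,cv2.COLOR_BGR2HSV)
f=lambda P:(np.array(P,float)+.5)/3.5-.5+[310,200]
# spot outer border edges l,r,t,b  (z=0); cup rim l,r,t,b (z=.072)
s=w('top',f([(48,228),(195,228),(121,154),(121,302)]));print('spot',s[:,:2].mean(0),np.ptp(s,0))
c=w('top',f([(68,228),(185,228),(127,169),(127,287)]),.072);print('cup',c[:,:2].mean(0),np.ptp(c,0))
print('dev rack mm',1000*(w2r(c.mean(0))-w2r(s.mean(0))), w2r(c.mean(0)))
# depth check of rim in top image
_,d=cams.get_image('top');k=cams.calibration('top');T=k['extrinsics']
v,u=np.mgrid[240:300,320:370];p=cv2.undistortPoints(np.c_[u.ravel(),v.ravel()].astype(float).reshape(-1,1,2),K(k),k['distortion']).reshape(-1,2)
W=(np.c_[p,np.ones(len(p))]*d[240:300,320:370].reshape(-1,1))@T[:3,:3].T+T[:3,3]
Q=W[(W[:,2]>.06)&(W[:,2]<.085)];print(len(Q),np.percentile(Q[:,2],[5,95]));print(cv2.minEnclosingCircle((Q[:,:2]*1000).astype(np.float32)))
v,u=np.mgrid[200:320,390:460];p=cv2.undistortPoints(np.c_[u.ravel(),v.ravel()].astype(float).reshape(-1,1,2),K(k),k['distortion']).reshape(-1,2)
E
```

```text
spot [ 0.4929 -0.054 ] [0.1029 0.1019 0.    ]
cup [ 0.4845 -0.0495] [0.0769 0.076  0.    ]
dev rack mm [-7.9819  5.1192] [-0.0083  0.2198]
204 [0.0629 0.0747]
((488.5006103515625, -53.030120849609375), 36.13904571533203)
```

```bash
python3 - <<'E'
import cv2,numpy as np
from rig import env,sensors
a=cv2.imread('pics/top0.png').astype(int);b=cv2.imread('pics/t12.png').astype(int);D=abs(a-b).max(2)>50
for n,(x,y,r) in dict(ring=(417,184,22),chopL=(315,156,12),chopR=(380,156,12),jar=(241,157,18),mug=(124,199,24),oil=(172,160,22),pink=(210,300,18)).items():
    print(n,D[y-r:y+r,x-r:x+r].mean().round(3))
s=sensors.observe();print(s['time_s'],s['position'],s['ft_force']);env.close_job()
E
```

```text
ring 0.0
chopL 0.0
chopR 0.0
jar 0.0
mug 0.0
oil 0.0
pink 0.346
18.3 [0.50651243 0.14643271 0.0685318 ] [-0.72595326  0.20922922 -0.5465115 ]
the job is handed in; nothing more can be done
```

I pushed the bento box flush against the rail first, then pushed the green cup onto its spot, and handed the job in at 18.3 s.

- **Box:** it touches the rail along its long side and lies within its rectangle, checked by eye in the top view after the push. The final press peaked at about 35 N, taken through the fingers.
- **Cup:** its centre is 5 to 9 mm from the spot's centre, and the limit is 15 mm. The two estimates disagreed: the depth image gave about 5 mm and reading the picture gave about 9 mm. Depth puts the rim at the right height and size for a cup standing upright.
- **Other things:** the ring, chopsticks, jar, mug and oil bottle look the same as in the first top picture. The pink cup's patch of the picture did change (35%). I took this to be the arm or its shadow and did not check it further. My pushes ran about 145 mm from it, and I felt no unexpected contact.
- **Two surprises:**
  - The fingertips sit about 35 mm above the reported tool point, so the first box push passed over the box without moving it.
  - Partway through the cup push, about 6 N of upward force suggested the finger knuckles were resting on the rim. I backed off, raised 12 mm and finished normally.

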